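# Put the ceramic egg behind the sliding dust door

## Task

Slide the organiser's clear dust door all the way open along its track, gently stand the ceramic egg upright on the floor of the bay this uncovers, and let go of it. Then slide the door fully shut over the egg and leave it. Do not disturb the coat hook, the clothes peg or the hanger lying on the shelf.

Things in the scene. Friction and masses are not known exactly. Their poses are not given: they have to be found in the camera images.
- organiser: Clear plastic organiser box fixed to the shelf, 170 (its x) x 331 (its y) mm, walls 5 mm, tops of its two white tracks 97 mm above the shelf. Origin: centre of its underside, z up. A partition at y = 0 makes two bays: the -y bay is empty and has the sliding door; the +y bay has a fixed clear cover and holds a second peg (not part of the job). The open door lies over the fixed cover.
- door (a joint): Travel in m of the flat top door along the organiser's +y: 0 = shut over the -y bay, 0.155 = fully open (stops at both ends). May start ajar by up to 40 mm. Friction about 1.5 N, no spring, stays where left. Panel clear with green edges, 158 (x) x 166 (y) x 4 mm, 0.15 kg, top face 90 mm above the shelf.
- door_grip (a point): Point in the door's green upright grip fin, at its centre in plan, 112 mm above the shelf; moves with the door. The fin stands in the middle of the door, 44 mm long along the organiser's x, 12 mm thick along the organiser's y (the sliding direction), rising from the door's top face (90 mm) to 126 mm above the shelf. Axes as the organiser's.
- bay_floor (a point): Centre of the floor of the -y bay (grey pad), 6 mm above the shelf, axes as the organiser's. Bay 160 (x) x 158 (y) mm inside; with the door fully open the clear opening runs from 79 mm on the -y side to 71 mm on the +y side of this point. Floor to underside of the shut door: 80 mm.
- egg: Blue glazed ceramic egg ornament with a small flat foot, standing upright on the shelf: 62 mm tall, 46 mm diameter at its widest 28 mm above the foot, foot 28 mm across, about 0.12 kg. Origin: centre of the foot, z up along its axis.
- coat_hook: Steel coat hook lying on the shelf, back plate 90 x 28 x 5 mm, prongs up to 46 mm high. Origin: centre of the underside; long axis x. Leave alone.
- peg_a: Green plastic clothes peg lying on the shelf, 74 x 14 x 10 mm. Origin: centre of the underside; long axis x. Leave alone.
- hanger: Wooden clothes hanger lying flat on the shelf beyond the organiser, 400 mm along its y, 18 mm thick. Origin: middle of its straight bar on the shelf; its shoulders and wire hook point to its +x, up to 120 mm out. Leave alone.
Things that resemble listed ones, but are neither listed nor needed, are in the scene too. Of the things shaped like the egg, the blue one is meant.

How it is judged:
On the way, in this order (a step that is already met when the one before it is completed fails the run):
1. the door is slid open (within 25 mm of its fully open stop) (value of joint door above 0.13 m), for 0.2 s.
2. the egg stands upright on the floor of the bay, released, the door still open (x of egg in the frame of bay_floor between -0.06 and 0.06 m and y of egg in the frame of bay_floor between -0.06 and 0.06 m and z of egg in the frame of bay_floor between -0.005 and 0.006 m and angle between egg's own z axis and vertical below 0.2 rad and linear speed of egg below 0.02 m/s and contact force between the fingers and egg below 0.2 N and value of joint door above 0.08 m), for 0.2 s.
At the end, for the whole second after the job is handed in: The door is shut (within 6 mm of its shut stop), and the egg stands at rest on the floor of the -y bay, upright to 0.2 rad, inside the bay's walls, released (x of egg in the frame of bay_floor between -0.06 and 0.06 m and y of egg in the frame of bay_floor between -0.06 and 0.06 m and z of egg in the frame of bay_floor between -0.005 and 0.006 m and angle between egg's own z axis and vertical below 0.2 rad and linear speed of egg below 0.02 m/s and contact force between the fingers and egg below 0.2 N and value of joint door below 0.006 m); the robot touches nothing.
It fails at once if the coat hook is shoved more than 30 mm (distance of coat_hook from where it was at the start of the episode above 0.03 m).
It fails at once if the clothes peg on the shelf is shoved more than 30 mm (distance of peg_a from where it was at the start of the episode above 0.03 m).
It fails at once if the hanger is shoved more than 30 mm (distance of hanger from where it was at the start of the episode above 0.03 m).
It fails at once if the egg is dropped or flung into the bay (faster than 0.5 m/s within the last 60 mm above its floor) (x of egg in the frame of bay_floor between -0.06 and 0.06 m and y of egg in the frame of bay_floor between -0.06 and 0.06 m and z of egg in the frame of bay_floor below 0.06 m and linear speed of egg above 0.5 m/s).
It also fails if it takes over 72 s, if anything falls off the work surface, if the arm or the gripper's body presses on something with over 40 N, if the wrist force passes 120 N, or if a joint passes its speed limit or range.

## Robot

A 7-joint arm with a two-finger parallel gripper is mounted at the origin on the work surface. World frame = base frame: x ahead of the robot, y to its left, z up, the work surface at z = 0. Lengths are in m, angles in rad, forces in N, time in s.
With the tool pointing down it reaches from about 0.4 to 0.85 m from the base axis. Payload 4.5 kg.
Tool frame: the origin (TCP) lies between the finger pads; the fingertips stand 17 mm ahead of it and the grasp point (between the pads) lies 2 mm behind it; z points along the fingers, y is the direction in which the jaws open and shut (so a half turn about z gives the same grasp; the last joint's range is limited). The gripper opens to 85 mm and grips with 20 to 120 N. Pads are 22 mm wide; open, the fingers measure 114 mm over their backs; the gripper's body (76 mm by 85 mm) begins 54 mm behind the grasp point. The pads swing forward as they close: fully open they stand 13 mm farther back than shut.
Start: joints at [1.361, 0.689, -0.195, 1.565, 0.157, 0.902, -0.215], TCP at [0.151, -0.607, 0.224] pointing down, gripper open.
Joint ranges: [-3.01, 3.01], [-0.46, 2.08], [-1.47, 1.51], [0.13, 2.56], [-1, 4.14], [0.04, 2.09], [-2.66, 2.66]. Speed limits (rad/s): [2.57, 2.57, 3.14, 3.14, 3.14, 3.14, 3.14].

## Interface

Orientations are given as a unit quaternion [w, x, y, z].
In Python, from station import state, snapshot, finish_job gives the robot as it stands. The module is installed in compiled form; this text tells all that it offers.
- The arm moves only by the shell command python3 -m crank 'ROWS' [FORCE]. ROWS is JSON, a list of rows, each a list of 7 numbers: the shift along the tool's x, y, z in cm, then the turn, a rotation vector about the tool's x, y, z in rad, then the opening, from -1 (shut) to 1 (fully open). In form: [[x, y, z, rx, ry, rz, fingers], ...]. A call has 1 to 10 rows; each row is the pose to reach, as a shift and turn from the pose commanded when the call began, along the tool's axes at that moment; what a row does not reach only later rows make up. A row lasts 1/8 s, in which the tool goes at most 62.5 mm and 10.7 degrees, less where a joint would pass 70% of its speed; a pose out of reach is approached as far as the arm can. A call with a gripper value outside its range is refused whole. The fingers move at their own pace and stop on an object; FORCE is the grip in N (left out, the last holds). Time passes only in rows, so rows that repeat a pose let the fingers close. It gives the time, the measured TCP pose, the force and the opening at its end, in the units of the state.
- state(): the state, without advancing time (a new reading comes with each control period).
- snapshot(name): name is "side" or "top"; returns a dict with "frame" (384x512x3 uint8, red, green, blue), "range_z" (384x512 float32, m along the optical axis (not along the pixel's ray), 0 where there is no reading), "vertical_fov" (degrees; the focal length in pixels is half the picture's height over the tangent of half this angle, whatever the lens; pixels are square), "cx", "cy" (the principal point, pixels), "R" (3x3) and "t" (3): a world point X has camera coordinates R X + t. Camera axes: x right, y down, z forward; pixel columns grow to the right and rows downward; lengths in m; the calibration is good to about 2 mm. A picture is of the moment at which its call begins.
- finish_job(): hands the job in, once; it reports no verdict.
The state is a dict: "clock": time; "q": joint angles; "dq": joint speeds; "effort": joint torques, N m; "eef_pos": TCP position; "eef_rot": TCP orientation; "ft_force": force on the tool from outside, world axes, zero at the start; "ft_torque": the same for the moment, N m; "gripper_width": opening from 0.0 (shut) to 1.0 (fully open).
Only numpy, scipy, OpenCV 4.12 (cv2) and the standard library are available. Lean on these libraries where they do the work, as an engineer would, in place of code of your own. Each camera call takes 0.05 s, during which the arm holds its last target.

## Working session

There is one attempt and no reset: what is moved stays moved. The work goes in short steps, Python scripts to look and compute and a shell command to move; the robot and the scene stay as the last step left them, time stands still between calls to the robot, and variables do not carry over. Pictures are saved under pics/ and viewed, and the job is handed in when it is done.

```bash
mkdir -p pics; python3 - <<'E'
from station import state,snapshot
import cv2,numpy as np
s=state();print({k:np.round(v,3) for k,v in s.items()})
for n in("side","top"):
    d=snapshot(n);cv2.imwrite(f"pics/{n}0.png",d["frame"][:,:,::-1])
    print(n,d["vertical_fov"],d["cx"],d["cy"],np.round(d["R"],3).tolist(),np.round(d["t"],3),d["range_z"].min(),d["range_z"].max())
E
```

```text
{'clock': np.float64(0.0), 'q': array([ 1.361,  0.69 , -0.195,  1.566,  0.157,  0.902, -0.215]), 'dq': array([-0.001,  0.001,  0.002, -0.001,  0.001, -0.   ,  0.001]), 'effort': array([ 0.0000e+00, -5.3960e+01, -1.2670e+00, -1.5854e+01,  9.0000e-03,
        9.0000e-03,  0.0000e+00]), 'eef_pos': array([ 0.151, -0.606,  0.223]), 'eef_rot': array([-0.001,  0.993,  0.122, -0.   ]), 'ft_force': array([0.132, 0.034, 0.121]), 'ft_torque': array([ 0.025, -0.044,  0.023]), 'gripper_width': np.float64(1.0)}
side 50.5381969587906 258.88170615286526 190.44254748220632 [[0.883, -0.469, 0.01], [-0.225, -0.442, -0.868], [0.412, 0.765, -0.496]] [-0.564  0.193  0.692] 0.0 3.6736338
top 50.883707894742024 251.89791813187688 184.86585337775793 [[0.028, -1.0, -0.005], [-0.995, -0.028, -0.095], [0.095, 0.008, -0.995]] [-0.108  0.6    1.098] 0.0 2.0148585
```

View pics/side0.png

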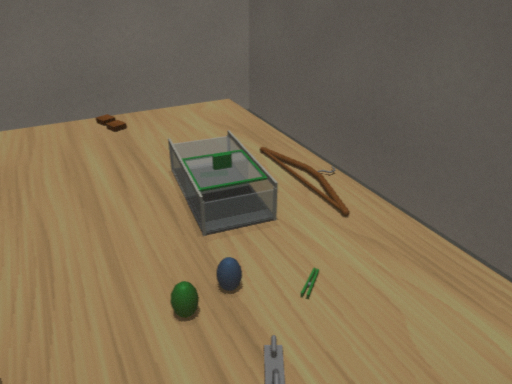

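View pics/top0.png

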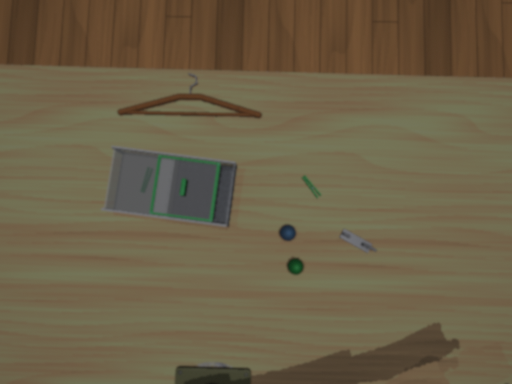

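The side view shows the blue egg at (229,273), the fin at (222,160) and the peg at (311,283). In the top view the organiser's corners are about (115,148), (237,163), (228,226) and (106,210). The fin is at (184,187), the blue egg at (288,232) and the hook at (357,241). Next I'll measure these.

```bash
cat > h.py <<'E'
import numpy as np,cv2
from station import state,snapshot
def ray(d,u,v):
    f=d["frame"].shape[0]/2/np.tan(np.radians(d["vertical_fov"]/2))
    c=np.array([(u-d["cx"])/f,(v-d["cy"])/f,1.]); return c
def onplane(d,u,v,z):
    R,t=np.array(d["R"]),np.array(d["t"]); c=ray(d,u,v)
    o=-R.T@t; r=R.T@c; return o+r*(z-o[2])/r[2]
def cloud(d):
    R,t=np.array(d["R"]),np.array(d["t"]); Z=d["range_z"]
    v,u=np.mgrid[:Z.shape[0],:Z.shape[1]]
    f=Z.shape[0]/2/np.tan(np.radians(d["vertical_fov"]/2))
    P=np.stack([(u-d["cx"])/f*Z,(v-d["cy"])/f*Z,Z],-1)
    return (P-t)@R
def proj(d,X):
    f=d["frame"].shape[0]/2/np.tan(np.radians(d["vertical_fov"]/2))
    c=np.array(d["R"])@X+d["t"]; return d["cx"]+f*c[0]/c[2],d["cy"]+f*c[1]/c[2]
E
python3 - <<'E'
from h import *
for n in("top","side"):
    d=snapshot(n);P=cloud(d);hsv=cv2.cvtColor(d["frame"],cv2.COLOR_RGB2HSV)
    H,S,V=cv2.split(hsv)
    for name,m in(("blue",(H>100)&(H<130)&(S>90)),("green",(H>45)&(H<85)&(S>110))):
        k,l,st,c=cv2.connectedComponentsWithStats(m.astype(np.uint8))
        for i in range(1,k):
            if st[i,4]<25: continue
            q=P[(l==i)&(d["range_z"]>0)]
            print(n,name,st[i],c[i].round(1),"med",np.median(q,0).round(3),"min",q.min(0).round(3),"max",q.max(0).round(3))
    if n=="top":
        for c in((115,148),(237,163),(228,226),(106,210)): print(onplane(d,*c,.097).round(3))
        big=cv2.resize(d["frame"][130:290,90:390],None,fx=2.6,fy=2.6,interpolation=cv2.INTER_CUBIC)
    else: big=cv2.resize(d["frame"][120:330,150:370],None,fx=2.8,fy=2.8,interpolation=cv2.INTER_CUBIC)
    cv2.imwrite(f"pics/{n}1.png",big[:,:,::-1])
E
```

```text
top blue [281 226  13  13 130] [287.2 232.3] med [ 0.475 -0.19   0.055] min [ 0.459 -0.206  0.046] max [ 0.491 -0.174  0.065]
top green [151 156  15  57 104] [155.5 181.9] med [0.597 0.164 0.092] min [0.518 0.141 0.087] max [0.667 0.171 0.097]
top green [206 163  14  58 185] [214.5 191.9] med [0.578 0.008 0.091] min [ 0.501 -0.003  0.002] max [0.652 0.025 0.096]
top green [180 179   7  16  80] [183.  186.8] med [0.583 0.083 0.126] min [0.564 0.079 0.104] max [0.603 0.09  0.131]
top green [288 259  15  15 157] [295.1 266. ] med [ 0.386 -0.213  0.055] min [ 0.366 -0.232  0.042] max [ 0.403 -0.195  0.066]
[0.684 0.273 0.097]
[ 0.653 -0.051  0.097]
[ 0.487 -0.033  0.097]
[0.519 0.287 0.097]
side blue [222 258  14  13 121] [228.3 263.6] med [ 0.471 -0.2    0.057] min [ 0.46  -0.209  0.048] max [ 0.485 -0.19   0.063]
side green [183 150  84  41 564] [225.7 167.9] med [0.583 0.078 0.091] min [ 0.5   -0.005  0.086] max [0.671 0.172 0.127]
side green [301 268  18  28 163] [310.3 281. ] med [ 0.608 -0.259  0.009] min [ 0.575 -0.287 -0.001] max [ 0.638 -0.23   0.011]
side green [172 282  25  34 620] [183.8 297.2] med [ 0.38  -0.23   0.045] min [ 0.362 -0.24   0.011] max [ 0.402 -0.21   0.062]
```

View pics/top1.png

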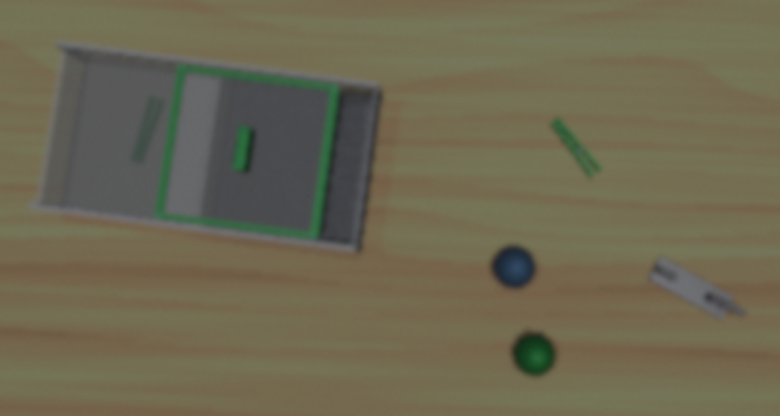

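View pics/side1.png

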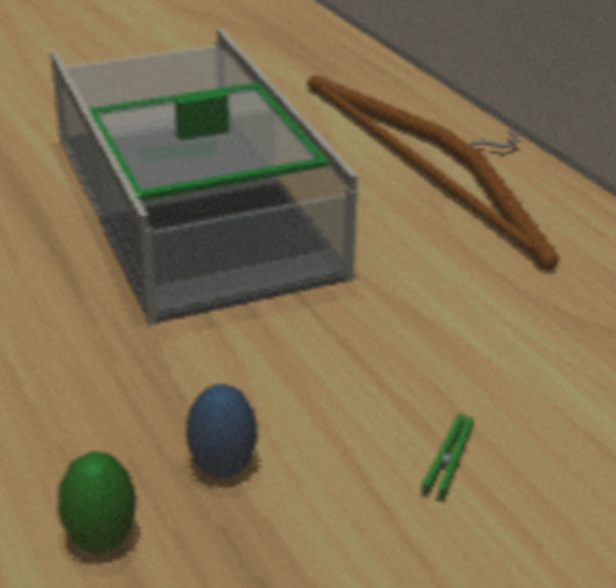

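```bash
cat >> h.py <<'E'
from scipy.spatial.transform import Rotation as Ro
def go(x,y,z,yaw):
    "shift(cm)/turn in tool axes; yaw = world angle of tool x, tool down"
    s=state(); q=s["eef_rot"]; R=Ro.from_quat([q[1],q[2],q[3],q[0]])
    T=Ro.from_matrix(np.array([[np.cos(yaw),np.sin(yaw),0],[np.sin(yaw),-np.cos(yaw),0],[0,0,-1.]]).T)
    sh=R.inv().apply(np.array([x,y,z])-s["eef_pos"])*100
    print("at",np.round(s["eef_pos"],4),"shift",sh.round(2),"dist",np.linalg.norm(sh).round(1),"turn",(R.inv()*T).as_rotvec().round(3),"F",np.round(s["ft_force"],1),"w",round(float(s["gripper_width"]),3),"t",s["clock"])
E
python3 - <<'E'
from h import *
# organiser fit using the fin/door + edges: check yaw with minAreaRect of depth>0.09 track points
d=snapshot("top");P=cloud(d);Z=d["range_z"]
m=(Z>0)&(P[...,2]>.08)&(P[...,2]<.105)&(P[...,0]>.45)&(P[...,0]<.72)&(P[...,1]>-.1)&(P[...,1]<.33)
q=P[m][:,:2].astype(np.float32)*1000
(c,s_,a)=cv2.minAreaRect(q);print(c,s_,a,len(q))
# egg: sphere-like; fit by mean of points above .04
m=(Z>0)&(P[...,2]>.02)&(P[...,2]<.075)&(np.abs(P[...,0]-.475)<.04)&(np.abs(P[...,1]+.19)<.035)
q=P[m];print(len(q),q.min(0),q.max(0),cv2.minEnclosingCircle(q[:,:2].astype(np.float32)),q[q[:,2].argmax()])
go(.583,.083,.22,-.105)
E
```

```text
(589.5101928710938, 128.8993682861328) (333.43316650390625, 172.4236297607422) 84.13751983642578 6551
218 [ 0.45275763 -0.21332467  0.02452005] [ 0.49663847 -0.16915507  0.06414611] ((0.47474023699760437, -0.19153307378292084), 0.022569043561816216) [ 0.47527932 -0.19143796  0.06414611]
at [ 0.1508 -0.6062  0.2235] shift [ 58.58 -56.45   0.4 ] dist 81.4 turn [-0.001  0.     0.349] F [ 0.1 -0.3 -0.5] w 1.002 t 0.25
```

```bash
python3 -m crank '[[58.7,-56.5,0.4,0,0,0.349,1],[58.7,-56.5,0.4,0,0,0.349,1],[58.7,-56.5,0.4,0,0,0.349,1],[58.7,-56.5,0.4,0,0,0.349,1],[58.7,-56.5,0.4,0,0,0.349,1],[58.7,-56.5,0.4,0,0,0.349,1],[58.7,-56.5,0.4,0,0,0.349,1],[58.7,-56.5,0.4,0,0,0.349,1],[58.7,-56.5,0.4,0,0,0.349,1],[58.7,-56.5,0.4,0,0,0.349,1]]' 20
python3 -c "
from h import *
go(.5845,.084,.20,-.102)"
```

```text
clock: 1.5
eef_pos: [0.4843, -0.0754, 0.221]
eef_rot: [0.0, 0.999, -0.053, 0.0]
ft_force: [1.1, -1.4, 1.0]
gripper_width: 1.001
at [ 0.4843 -0.0754  0.221 ] shift [  8.29 -16.91   2.1 ] dist 18.9 turn [ 0.    -0.001 -0.003] F [ 1.1 -1.4  1. ] w 1.001 t 1.5
```

```bash
python3 -m crank '[[8.3,-16.9,2,0,0,0,1],[8.3,-16.9,2,0,0,0,1],[8.3,-16.9,2,0,0,0,1],[8.3,-16.9,2,0,0,0,1],[8.3,-16.9,2,0,0,0,1],[8.3,-16.9,2,0,0,0,1]]' 20
python3 - <<'E'
from h import *
go(.5845,.084,.114,-.102)
d=snapshot("side");cv2.imwrite("pics/side2.png",cv2.resize(d["frame"][60:330,100:440],None,fx=2.2,fy=2.2)[:,:,::-1])
E
```

```text
clock: 2.25
eef_pos: [0.583, 0.08, 0.2009]
eef_rot: [0.001, 0.999, -0.054, -0.0]
ft_force: [-0.8, 0.3, -0.5]
gripper_width: 0.999
at [0.583  0.08   0.2009] shift [ 0.11 -0.42  8.69] dist 8.7 turn [ 0.001  0.    -0.006] F [-0.8  0.3 -0.5] w 0.999 t 2.25
```

View pics/side2.png

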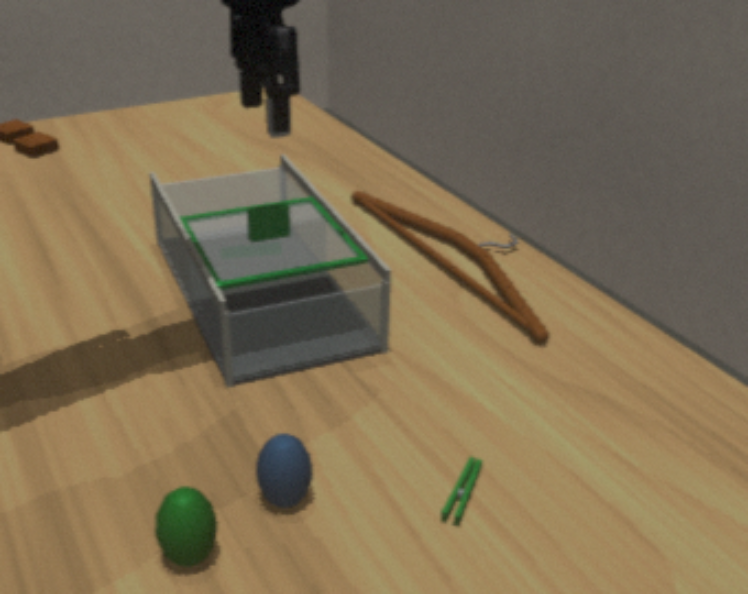

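The fingers are over the fin, at about (269,222) in the crop, and straddle it along the slide direction. Next: descend and close.

```bash
python3 -m crank '[[0.1,-0.4,4,0,0,0,1],[0.1,-0.4,8.3,0,0,0,1],[0.1,-0.4,8.3,0,0,0,1],[0.1,-0.4,8.3,0,0,0,-1],[0.1,-0.4,8.3,0,0,0,-1],[0.1,-0.4,8.3,0,0,0,-1],[0.1,-0.4,8.3,0,0,0,-1],[0.1,-0.4,8.3,0,0,0,-1],[0.1,-0.4,8.3,0,0,0,-1],[0.1,-0.4,8.3,0,0,0,-1]]' 30
python3 - <<'E'
from h import *
go(.5845+.102*.12,.084+.12*.9948,.118,-.102)
d=snapshot("side");cv2.imwrite("pics/side3.png",cv2.resize(d["frame"][60:330,100:440],None,fx=2.2,fy=2.2)[:,:,::-1])
E
```

```text
clock: 3.55
eef_pos: [0.5857, 0.0861, 0.1187]
eef_rot: [-0.0, 0.999, -0.053, 0.001]
ft_force: [-1.3, 0.4, 6.1]
gripper_width: 0.004
at [0.5857 0.0861 0.1187] shift [ -0.13 -11.78   0.07] dist 11.8 turn [-0.    -0.002 -0.003] F [-1.3  0.4  6.1] w 0.004 t 3.55
```

View pics/side3.png

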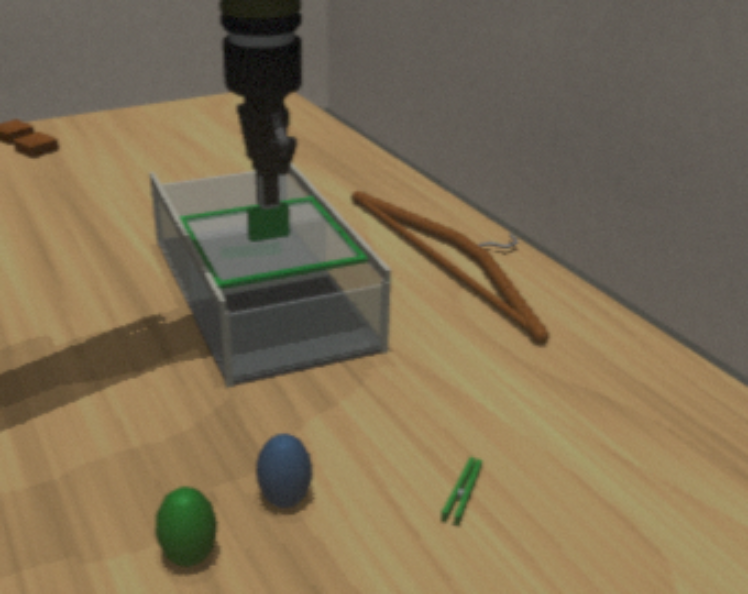

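The gripper is fully shut (0.004), so it has missed the fin. In the picture the fingertips vanish behind or above the fin at (269,205). I'll find out where they are relative to it.

```bash
python3 - <<'E'
from h import *
d=snapshot("side");s=state()
tip=np.array(s["eef_pos"])-[0,0,.017]
print(proj(d,tip),proj(d,np.array([.5845,.084,.126])),proj(d,np.array([.5845,.084,.090])))
a=d["frame"][130:180,195:245];cv2.imwrite("pics/side4.png",cv2.resize(a,None,fx=11,fy=11,interpolation=cv2.INTER_NEAREST)[:,:,::-1])
P=cloud(d);hsv=cv2.cvtColor(d["frame"],cv2.COLOR_RGB2HSV)
for v in range(138,172,3):
    print(v,d["range_z"][v,222].round(3),P[v,222].round(3),hsv[v,222])
E
```

```text
(np.float64(221.88174522971806), np.float64(162.65311243367344)) (np.float64(221.39187290320973), np.float64(153.57063672817108)) (np.float64(221.93996597383844), np.float64(167.61638351743528))
138 0.883 [0.575 0.055 0.177] [18 41 31]
141 0.908 [0.583 0.073 0.161] [19 58 35]
144 0.914 [0.583 0.076 0.153] [17 62 29]
147 0.914 [0.582 0.073 0.147] [21 64 28]
150 0.919 [0.582 0.074 0.139] [23 35 29]
153 0.928 [0.584 0.078 0.13 ] [37 45 51]
156 0.935 [0.585 0.082 0.121] [ 60 120  66]
159 0.934 [0.583 0.078 0.115] [ 58 134  59]
162 0.942 [0.584 0.081 0.106] [ 57 119  60]
165 0.946 [0.584 0.081 0.098] [ 61 130  61]
168 0.948 [0.583 0.08  0.091] [65 56 77]
171 0.938 [0.578 0.069 0.089] [ 63  28 111]
```

View pics/side4.png

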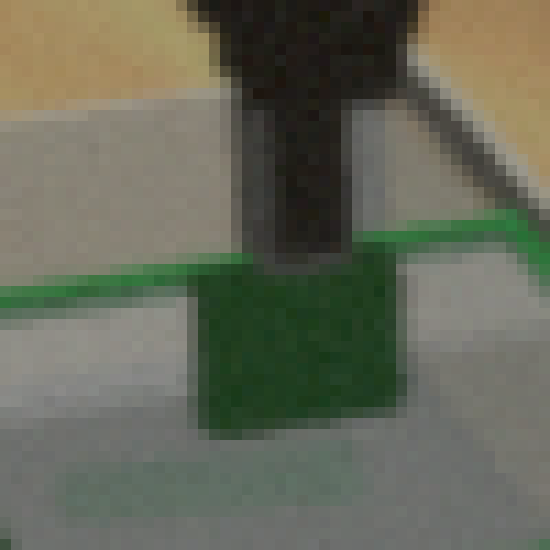

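```bash
python3 - <<'E'
from h import *
d=snapshot("side");s=state();print(s["eef_pos"],s["gripper_width"],s["ft_force"])
for z in(.18,.19,.2,.21,.22): print(z,[np.round(proj(d,np.array([.583-.0045-.003,y,z])),1) for y in(.025,.035,.045)])
print("obs 226.4 121.4")
for z in(.1,.11,.12,.13): print(z,[np.round(proj(d,np.array([.5857,y,z])),1) for y in(.07,.075,.08)])
t=snapshot("top");P=cloud(t)
cv2.imwrite("pics/top4.png",cv2.resize(t["frame"][130:260,90:270],None,fx=4,fy=4,interpolation=cv2.INTER_NEAREST)[:,:,::-1])
E
```

```text
[0.58572441 0.08606094 0.11873105] -0.00039621325550516224 [ 0.02700734 -0.82091122  6.56982614]
0.18 [array([227.7, 141.4]), array([225.8, 139.8]), array([223.9, 138.2])]
0.19 [array([227.6, 137. ]), array([225.6, 135.4]), array([223.7, 133.8])]
0.2 [array([227.4, 132.5]), array([225.5, 131. ]), array([223.6, 129.4])]
0.21 [array([227.3, 128. ]), array([225.3, 126.5]), array([223.4, 124.9])]
0.22 [array([227.1, 123.4]), array([225.2, 121.9]), array([223.2, 120.4])]
obs 226.4 121.4
0.1 [array([224.7, 166. ]), array([223.8, 165.2]), array([223. , 164.3])]
0.11 [array([224.6, 162.1]), array([223.7, 161.3]), array([222.8, 160.4])]
0.12 [array([224.4, 158.2]), array([223.5, 157.3]), array([222.7, 156.5])]
0.13 [array([224.3, 154.2]), array([223.4, 153.3]), array([222.5, 152.5])]
```

View pics/top4.png

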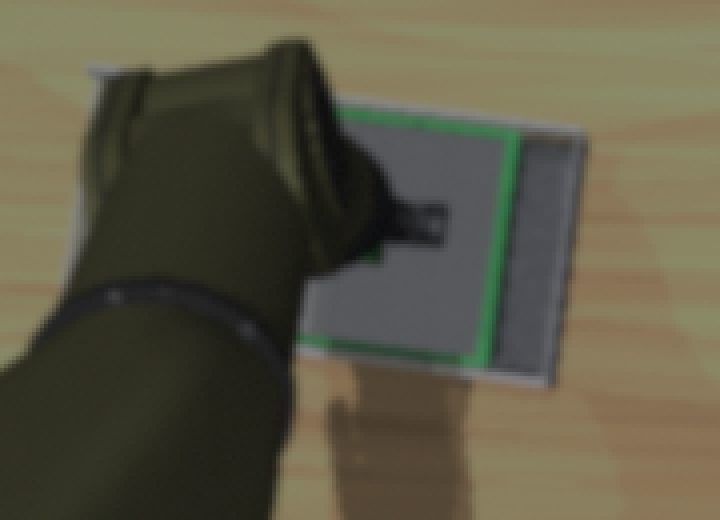

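The top view shows the fingers over the fin at (440,225), and the side view shows them resting on top of it with a 6 N upward force. The reported tool height is therefore about 24 mm too low: the visible open tips at 0.22 m and the shut tips at about 0.126 m both say so. I'll raise, open, check the tip height once more, and then grip 24 mm lower.

```bash
python3 -m crank '[[0,0,-4,0,0,0,1],[0,0,-4,0,0,0,1],[0,0,-4,0,0,0,1],[0,0,-4,0,0,0,1],[0,0,-4,0,0,0,1],[0,0,-4,0,0,0,1],[0,0,-4,0,0,0,1]]' 30
python3 - <<'E'
from h import *
go(.5845,.084,.090,-.102)
d=snapshot("side")
cv2.imwrite("pics/side5.png",cv2.resize(d["frame"][110:180,180:270],None,fx=7,fy=7,interpolation=cv2.INTER_NEAREST)[:,:,::-1])
E
```

```text
clock: 4.62
eef_pos: [0.5849, 0.086, 0.1576]
eef_rot: [0.0, 0.999, -0.053, -0.0]
ft_force: [1.0, -1.2, -0.1]
gripper_width: 1.0
at [0.5849 0.086  0.1576] shift [-0.01  0.2   6.76] dist 6.8 turn [ 0.     0.    -0.003] F [ 1.  -1.2 -0.1] w 1.0 t 4.625
```

View pics/side5.png

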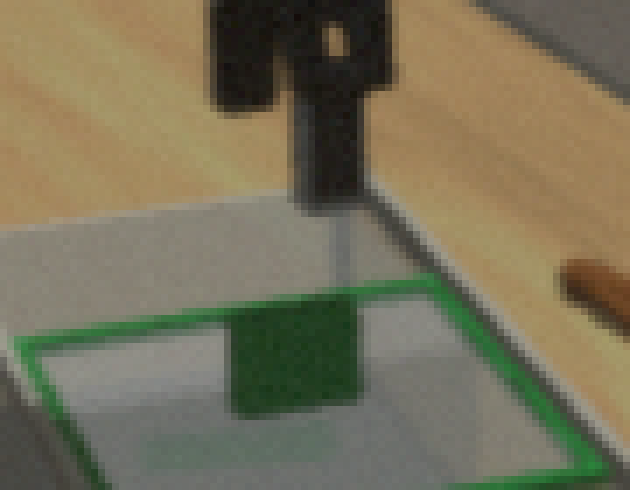

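The open tip at crop (330,215) works out at z ≈ 0.178 m, where the report implies 0.154 m. That confirms the 24 mm bias. Descend 6.6 cm.

```bash
python3 -m crank '[[0,0.2,4,0,0,0,1],[0,0.2,6.6,0,0,0,1],[0,0.2,6.6,0,0,0,1],[0,0.2,6.6,0,0,0,-1],[0,0.2,6.6,0,0,0,-1],[0,0.2,6.6,0,0,0,-1],[0,0.2,6.6,0,0,0,-1],[0,0.2,6.6,0,0,0,-1],[0,0.2,6.6,0,0,0,-1]]' 30
python3 - <<'E'
from h import *
p=state()["eef_pos"]
go(p[0]+.102*.12,p[1]+.12*.9948,p[2],-.102)
E
```

```text
clock: 5.8
eef_pos: [0.5851, 0.0842, 0.0924]
eef_rot: [-0.0, 0.999, -0.052, 0.0]
ft_force: [-1.7, 0.9, 5.9]
gripper_width: 0.134
at [0.5851 0.0842 0.0924] shift [ -0.03 -12.     0.  ] dist 12.0 turn [-0.    -0.001 -0.003] F [-1.7  0.9  5.9] w 0.134 t 5.8
```

The fin is gripped: 0.134 of the opening is 11.4 mm, against 12 mm given. Now slide along +y.

```bash
python3 -m crank '[[0,-1,-0.1,0,0,0,-1],[0,-3,-0.2,0,0,0,-1],[0,-5,-0.2,0,0,0,-1],[0,-7,-0.2,0,0,0,-1],[0,-9,-0.2,0,0,0,-1],[0,-10.5,-0.2,0,0,0,-1],[0,-11.5,-0.2,0,0,0,-1],[0,-12,-0.2,0,0,0,-1],[0,-12.3,-0.2,0,0,0,-1],[0,-12.3,-0.2,0,0,0,-1]]' 30
python3 - <<'E'
from h import *
go(.5845,.084,.090,-.102)
d=snapshot("side");cv2.imwrite("pics/side6.png",cv2.resize(d["frame"][60:330,100:440],None,fx=2.2,fy=2.2)[:,:,::-1])
E
```

```text
clock: 7.05
eef_pos: [0.5968, 0.2, 0.0926]
eef_rot: [0.005, 0.999, -0.054, -0.001]
ft_force: [2.3, -13.7, -8.0]
gripper_width: 0.136
at [0.5968 0.2    0.0926] shift [ 0.03 11.66  0.38] dist 11.7 turn [ 0.011  0.002 -0.006] F [  2.3 -13.7  -8. ] w 0.136 t 7.05
```

View pics/side6.png

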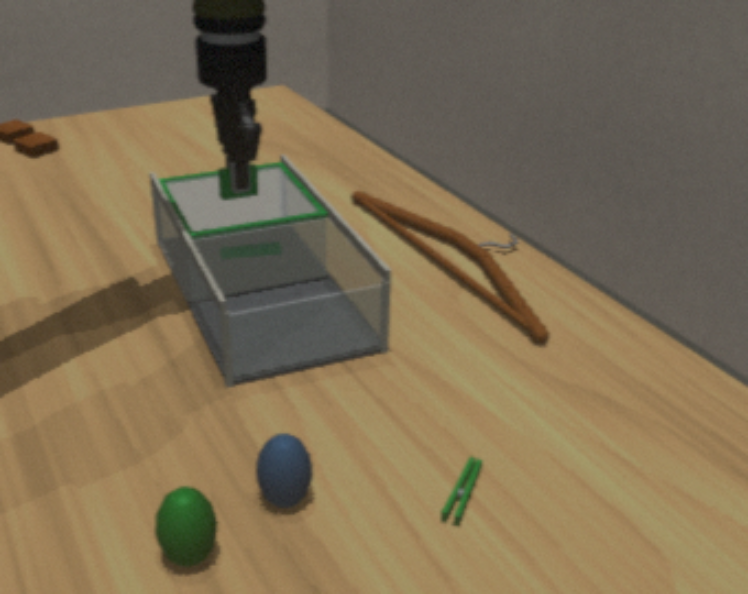

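The door is against its stop with a 13.7 N reaction, and the picture shows it over the far bay with the fin at crop (237,183). I'll release it and lift.

```bash
python3 -m crank '[[0,0.5,0.2,0,0,0,-1],[0,0.5,0.2,0,0,0,1],[0,0.5,0.2,0,0,0,1],[0,0.5,0.2,0,0,0,1],[0,0.5,0.2,0,0,0,1],[0,0.5,0.2,0,0,0,1],[0,0.5,-4,0,0,0,1],[0,0.5,-10,0,0,0,1],[0,0.5,-10,0,0,0,1]]' 30
python3 - <<'E'
from h import *
go(.4747,-.1915,.19,-.102)
E
```

```text
clock: 8.22
eef_pos: [0.6007, 0.2024, 0.1989]
eef_rot: [-0.002, 0.999, -0.053, 0.005]
ft_force: [0.2, -0.2, -0.6]
gripper_width: 1.001
at [0.6007 0.2024 0.1989] shift [-8.38 40.5   0.62] dist 41.4 turn [-0.005 -0.01  -0.004] F [ 0.2 -0.2 -0.6] w 1.001 t 8.225
```

```bash
python3 -m crank '[[-8.4,40.5,0.6,0,0,0,1],[-8.4,40.5,0.6,0,0,0,1],[-8.4,40.5,0.6,0,0,0,1],[-8.4,40.5,0.6,0,0,0,1],[-8.4,40.5,0.6,0,0,0,1],[-8.4,40.5,0.6,0,0,0,1],[-8.4,40.5,0.6,0,0,0,1],[-8.4,40.5,0.6,0,0,0,1],[-8.4,40.5,0.6,0,0,0,1],[-8.4,40.5,0.6,0,0,0,1]]' 30
python3 - <<'E'
from h import *
go(.4747,-.1915,.006,-.102)
for n in("side","top"):
    d=snapshot(n);a=d["frame"][120:330,120:420] if n=="side" else d["frame"][130:330,90:390]
    cv2.imwrite(f"pics/{n}7.png",cv2.resize(a,None,fx=2.6,fy=2.6)[:,:,::-1])
E
```

```text
clock: 9.48
eef_pos: [0.4716, -0.1908, 0.1876]
eef_rot: [-0.0, 0.999, -0.051, -0.0]
ft_force: [1.3, 0.7, -0.2]
gripper_width: 1.0
at [ 0.4716 -0.1908  0.1876] shift [ 0.31  0.05 18.16] dist 18.2 turn [-0.001  0.    -0.   ] F [ 1.3  0.7 -0.2] w 1.0 t 9.475
```

View pics/side7.png

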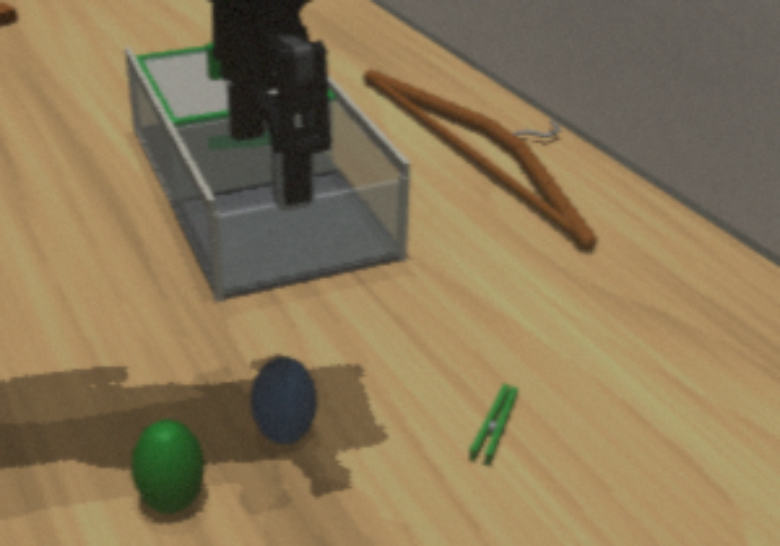

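View pics/top7.png

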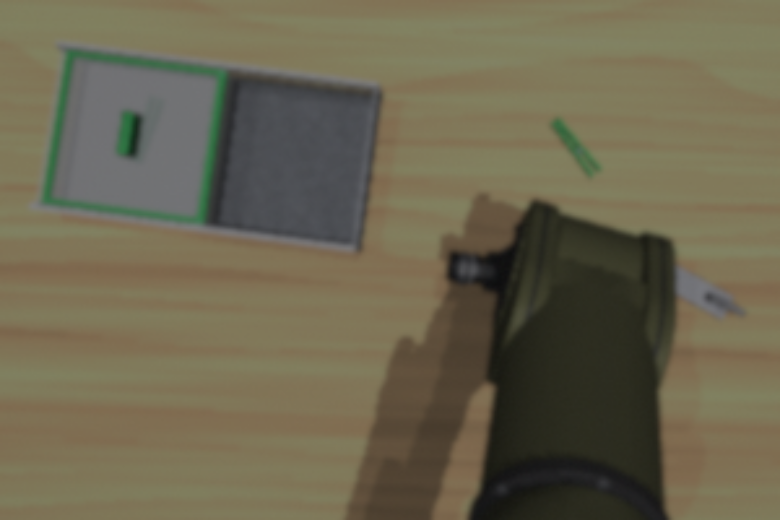

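The door is fully open (fin at crop (130,135) in the top view) and the egg is still standing. Now a check of the tip against its projection before descending.

```bash
python3 - <<'E'
from h import *
d=snapshot("side")
for z in(.184,.2,.208): print(z,proj(d,np.array([.4716-.005,-.1908-.05,z])),"obs 233,199")
P=cloud(d)
for v in(188,192,195): print([P[v,u].round(3).tolist() for u in (229,233,236)])
t=snapshot("top");P=cloud(t)
hsv=cv2.cvtColor(t["frame"],cv2.COLOR_RGB2HSV)
# finger visible at crop (470,268)
for u in(265,269,273,277): print(P[233,u].round(3))
E
```

```text
0.184 (np.float64(233.92126094279914), np.float64(213.90939568651837)) obs 233,199
0.2 (np.float64(233.70069802763177), np.float64(204.81166852542057)) obs 233,199
0.208 (np.float64(233.58821617440938), np.float64(200.17204354397188)) obs 233,199
[[0.46, -0.242, 0.231], [0.464, -0.245, 0.231], [0.468, -0.247, 0.232]]
[[0.458, -0.244, 0.225], [0.463, -0.246, 0.226], [0.469, -0.245, 0.223]]
[[0.459, -0.241, 0.219], [0.463, -0.247, 0.221], [0.468, -0.247, 0.22]]
[ 0.476 -0.123  0.311]
[ 0.477 -0.131  0.314]
[ 0.477 -0.14   0.31 ]
[ 0.477 -0.148  0.309]
```

```bash
python3 -m crank '[[0.3,0,5,0,0,0,1],[0.4,0.1,10,0,0,0,1],[0.4,0.1,14,0,0,0,1],[0.4,0.1,17,0,0,0,1],[0.4,0.1,18,0,0,0,1],[0.4,0.1,18,0,0,0,1]]' 25
python3 - <<'E'
from h import *
go(.4747,-.1915,.006,-.102)
d=snapshot("side")
cv2.imwrite("pics/side8.png",cv2.resize(d["frame"][180:330,150:320],None,fx=4,fy=4)[:,:,::-1])
E
```

```text
clock: 10.42
eef_pos: [0.4751, -0.1938, 0.0078]
eef_rot: [-0.0, 0.999, -0.052, -0.0]
ft_force: [0.3, -0.6, 0.8]
gripper_width: 1.0
at [ 0.4751 -0.1938  0.0078] shift [-0.06 -0.23  0.18] dist 0.3 turn [ 0.     0.    -0.003] F [ 0.3 -0.6  0.8] w 1.0 t 10.425
```

View pics/side8.png

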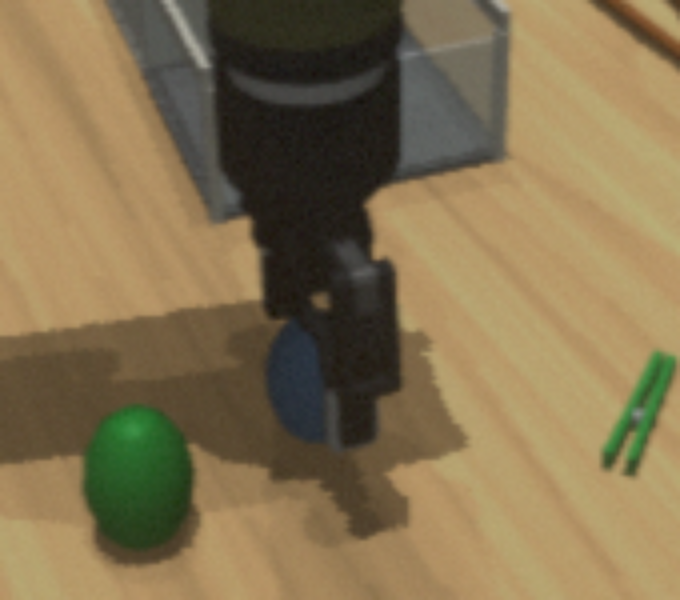

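The pads straddle the blue egg (crop (300,385)) with the near finger at (355,420). The pads stand a bit high when half open, so I'll go 9 mm lower and close.

```bash
python3 -m crank '[[0,-0.2,0.9,0,0,0,1],[0,-0.2,0.9,0,0,0,1],[0,-0.2,0.9,0,0,0,-1],[0,-0.2,0.9,0,0,0,-1],[0,-0.2,0.9,0,0,0,-1],[0,-0.2,0.9,0,0,0,-1],[0,-0.2,0.9,0,0,0,-1],[0,-0.2,0.9,0,0,0,-1]]' 25
python3 -c "
from h import *
go(.581,.043,.006,-.102)"
```

```text
clock: 11.48
eef_pos: [0.4753, -0.1922, -0.0007]
eef_rot: [0.0, 0.999, -0.053, 0.0]
ft_force: [-0.2, -0.8, 5.5]
gripper_width: 0.521
at [ 0.4753 -0.1922 -0.0007] shift [  8.04 -24.5   -0.68] dist 25.8 turn [ 0.    -0.001 -0.003] F [-0.2 -0.8  5.5] w 0.521 t 11.475
```

Gripped at 44.3 mm, close to the egg's widest diameter. Lift and check.

```bash
python3 -m crank '[[0,0,-1,0,0,0,-1],[0,0,-4,0,0,0,-1],[0,0,-8,0,0,0,-1],[0,0,-12,0,0,0,-1],[0,0,-15,0,0,0,-1],[0,0,-16,0,0,0,-1],[0,0,-16,0,0,0,-1]]' 25
python3 - <<'E'
from h import *
go(.581,.043,.16,-.102)
d=snapshot("side")
cv2.imwrite("pics/side9.png",cv2.resize(d["frame"][120:300,150:350],None,fx=3.5,fy=3.3)[:,:,::-1])
E
```

```text
clock: 12.35
eef_pos: [0.4751, -0.192, 0.1589]
eef_rot: [0.0, 0.999, -0.053, 0.0]
ft_force: [-0.3, 0.4, -1.6]
gripper_width: 0.518
at [ 0.4751 -0.192   0.1589] shift [  8.06 -24.48  -0.1 ] dist 25.8 turn [ 0.    -0.001 -0.003] F [-0.3  0.4 -1.6] w 0.518 t 12.35
```

View pics/side9.png

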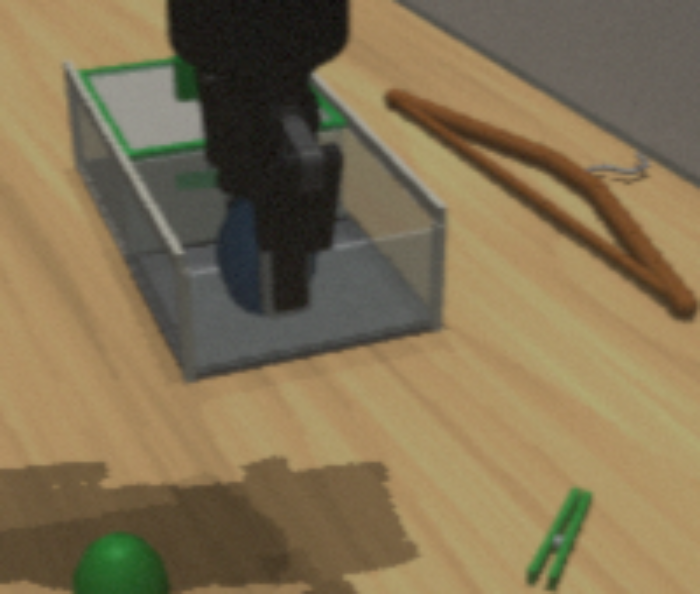

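The egg is held upright at crop (250,260), near finger at (290,280). Carry it over the bay in even steps.

```bash
python3 -m crank '[[0.7,-2,0,0,0,0,-1],[2,-6,0,0,0,0,-1],[3.3,-10,0,0,0,0,-1],[4.6,-14,0,0,0,0,-1],[5.9,-18,0,0,0,0,-1],[7,-21.5,0,0,0,0,-1],[7.8,-23.8,0,0,0,0,-1],[8,-24.5,0,0,0,0,-1],[8,-24.5,0,0,0,0,-1]]' 25
python3 - <<'E'
from h import *
go(.581,.043,.0053,-.102)
for n in("side","top"):
    d=snapshot(n);a=d["frame"][80:260,120:350] if n=="side" else d["frame"][130:330,90:390]
    cv2.imwrite(f"pics/{n}10.png",cv2.resize(a,None,fx=2.6,fy=2.6)[:,:,::-1])
E
```

```text
clock: 13.52
eef_pos: [0.5795, 0.0427, 0.1577]
eef_rot: [0.001, 0.999, -0.053, -0.001]
ft_force: [0.0, -1.0, -1.6]
gripper_width: 0.521
at [0.5795 0.0427 0.1577] shift [ 0.18 -0.07 15.24] dist 15.2 turn [ 0.001  0.002 -0.003] F [ 0.  -1.  -1.6] w 0.521 t 13.525
```

View pics/side10.png

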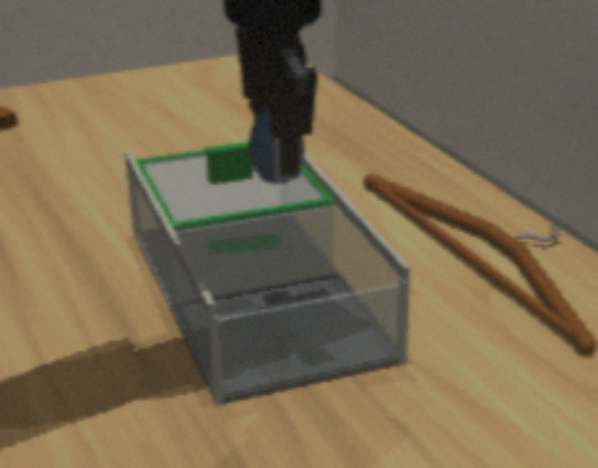

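View pics/top10.png

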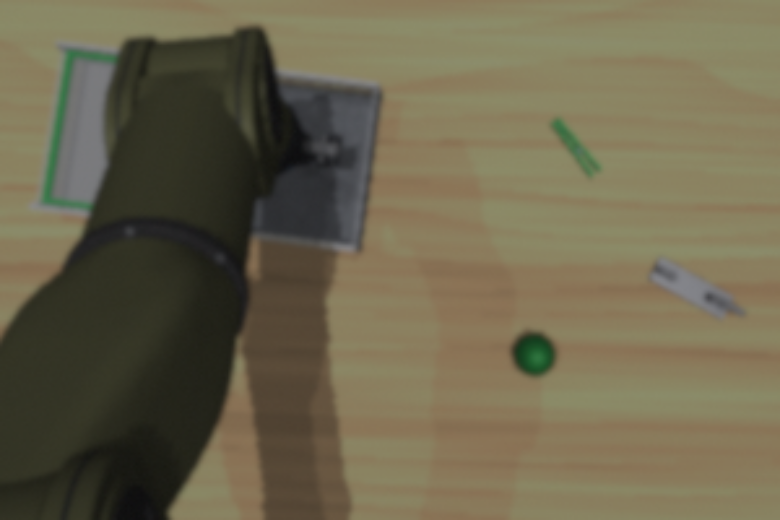

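The egg hangs over the open bay. Lower it slowly; the expected touch-down is at 15.2 cm.

```bash
python3 -m crank '[[0.1,0,1.5,0,0,0,-1],[0.2,0,4,0,0,0,-1],[0.2,0,6.5,0,0,0,-1],[0.2,0,9,0,0,0,-1],[0.2,0,11,0,0,0,-1],[0.2,0,12.5,0,0,0,-1],[0.2,0,13.5,0,0,0,-1],[0.2,0,14.2,0,0,0,-1],[0.2,0,14.6,0,0,0,-1],[0.2,0,14.6,0,0,0,-1]]' 25
python3 -c "
from h import *
go(.581,.043,.0053,-.102)"
```

```text
clock: 14.88
eef_pos: [0.5825, 0.043, 0.0129]
eef_rot: [0.0, 0.999, -0.053, 0.0]
ft_force: [0.2, -0.2, -0.6]
gripper_width: 0.52
at [0.5825 0.043  0.0129] shift [-0.15  0.02  0.76] dist 0.8 turn [ 0.    -0.    -0.003] F [ 0.2 -0.2 -0.6] w 0.52 t 14.875
```

```bash
python3 -m crank '[[0,0,0.2,0,0,0,-1],[0,0,0.4,0,0,0,-1],[0,0,0.6,0,0,0,-1],[0,0,0.7,0,0,0,-1],[0,0,0.7,0,0,0,-1]]' 25
python3 -c "
from h import *
go(.581,.043,.0053,-.102)"
```

```text
clock: 15.5
eef_pos: [0.5823, 0.043, 0.0057]
eef_rot: [0.0, 0.999, -0.053, -0.0]
ft_force: [0.5, 0.0, -0.9]
gripper_width: 0.524
at [0.5823 0.043  0.0057] shift [-0.13  0.01  0.04] dist 0.1 turn [ 0.     0.    -0.003] F [ 0.5  0.  -0.9] w 0.524 t 15.5
```

```bash
python3 -m crank '[[0,0,0.1,0,0,0,-1],[0,0,0.15,0,0,0,-1],[0,0,0.15,0,0,0,-1]]' 25
python3 -c "
from h import *
go(.581,.043,.0053,-.102)"
```

```text
clock: 15.88
eef_pos: [0.5826, 0.043, 0.0053]
eef_rot: [0.0, 0.999, -0.053, 0.0]
ft_force: [-2.0, -0.4, 6.8]
gripper_width: 0.523
at [0.5826 0.043  0.0053] shift [-0.16  0.01 -0.  ] dist 0.2 turn [-0.    -0.001 -0.003] F [-2.  -0.4  6.8] w 0.523 t 15.875
```

Touch-down at the predicted height, with +6.8 N. Release and rise.

```bash
python3 -m crank '[[0,0,0.08,0,0,0,-1],[0,0,0.08,0,0,0,0.5],[0,0,0.08,0,0,0,0.5],[0,0,0.08,0,0,0,0.5],[0,0,0.08,0,0,0,0.5],[0,0,0.08,0,0,0,0.5],[0,0,-1,0,0,0,0.5],[0,0,-3,0,0,0,0.5],[0,0,-6,0,0,0,0.5],[0,0,-10,0,0,0,0.5]]' 25
python3 -m crank '[[0,0,-4,0,0,0,1],[0,0,-6,0,0,0,1],[0,0,-6,0,0,0,1]]' 25
python3 - <<'E'
from h import *
go(.5968,.2,.17,-.102)
for n in("side","top"):
    d=snapshot(n);a=d["frame"][80:260,120:350] if n=="side" else d["frame"][130:330,90:390]
    cv2.imwrite(f"pics/{n}11.png",cv2.resize(a,None,fx=2.6,fy=2.6)[:,:,::-1])
E
```

```text
clock: 17.12
eef_pos: [0.5821, 0.043, 0.1062]
eef_rot: [0.0, 0.999, -0.053, -0.0]
ft_force: [-0.2, -0.6, -0.4]
gripper_width: 0.753
clock: 17.5
eef_pos: [0.5838, 0.0431, 0.1672]
eef_rot: [-0.0, 0.999, -0.053, 0.003]
ft_force: [0.4, 0.8, -0.9]
gripper_width: 1.001
at [0.5838 0.0431 0.1672] shift [ -0.36 -15.74  -0.26] dist 15.7 turn [-0.001 -0.005 -0.003] F [ 0.4  0.8 -0.9] w 1.001 t 17.5
```

View pics/side11.png

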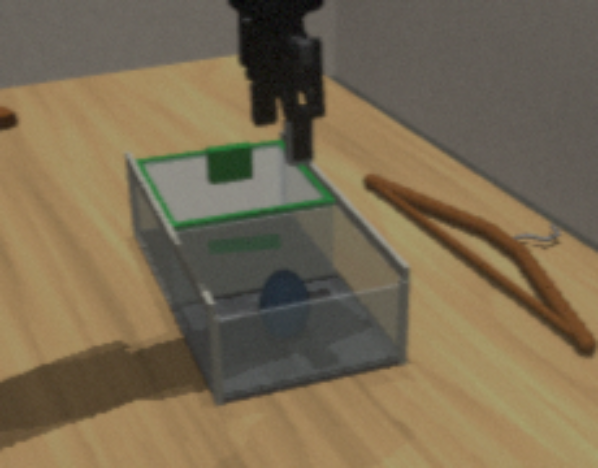

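View pics/top11.png

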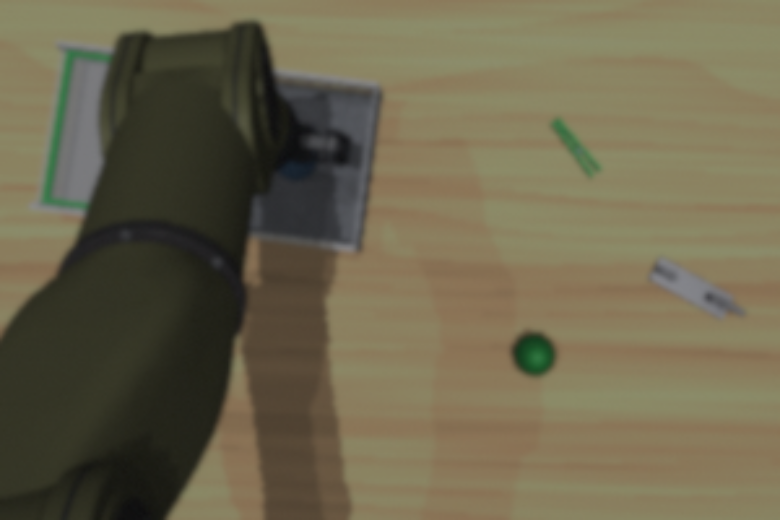

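The egg stands upright and centred in the bay (side crop (284,303), top crop (296,165)), and the door is still open. Now go back to the fin.

```bash
python3 -m crank '[[-0.3,-6,0,0,0,0,1],[-0.3,-12,0,0,0,0,1],[-0.3,-15.7,0,0,0,0,1],[-0.3,-15.7,0,0,0,0,1],[-0.3,-15.7,0,0,0,0,1]]' 25
python3 - <<'E'
from h import *
go(.5968,.2,.092,-.102)
d=snapshot("side");a=d["frame"][80:260,120:350]
cv2.imwrite(f"pics/side12.png",cv2.resize(a,None,fx=2.6,fy=2.6)[:,:,::-1])
E
```

```text
clock: 18.23
eef_pos: [0.5952, 0.1979, 0.1632]
eef_rot: [0.001, 0.999, -0.053, -0.001]
ft_force: [-0.0, 0.2, 0.3]
gripper_width: 0.996
at [0.5952 0.1979 0.1632] shift [ 0.15 -0.24  7.12] dist 7.1 turn [ 0.002  0.002 -0.004] F [-0.   0.2  0.3] w 0.996 t 18.225
```

View pics/side12.png

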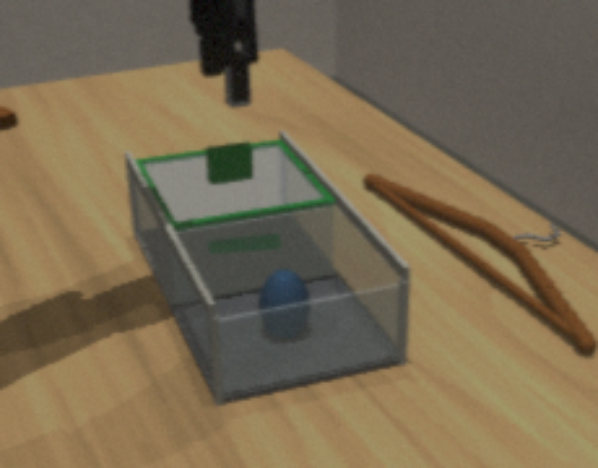

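The egg at (284,305) is upright on the pad and the gripper is over the fin at (230,163). Descend and grip.

```bash
python3 -m crank '[[0.1,-0.2,3.5,0,0,0,1],[0.1,-0.2,6.9,0,0,0,1],[0.1,-0.2,6.9,0,0,0,1],[0.1,-0.2,6.9,0,0,0,-1],[0.1,-0.2,6.9,0,0,0,-1],[0.1,-0.2,6.9,0,0,0,-1],[0.1,-0.2,6.9,0,0,0,-1],[0.1,-0.2,6.9,0,0,0,-1],[0.1,-0.2,6.9,0,0,0,-1]]' 30
python3 -c "
from h import *
p=state()['eef_pos']
go(p[0]-.102*.155,p[1]-.155*.9948,p[2],-.102)"
```

```text
clock: 19.4
eef_pos: [0.5973, 0.2, 0.0961]
eef_rot: [0.001, 0.999, -0.053, 0.0]
ft_force: [-1.4, -3.6, 5.8]
gripper_width: 0.135
at [0.5973 0.2    0.0961] shift [ 0.05 15.5   0.03] dist 15.5 turn [ 0.002 -0.    -0.004] F [-1.4 -3.6  5.8] w 0.135 t 19.4
```

```bash
python3 -m crank '[[0,1,0,0,0,0,-1],[0,3,0,0,0,0,-1],[0,5.5,0,0,0,0,-1],[0,8,0,0,0,0,-1],[0,10.5,0,0,0,0,-1],[0,12.5,0,0,0,0,-1],[0,14,0,0,0,0,-1],[0,15,0,0,0,0,-1],[0.1,15.6,0,0,0,0,-1],[0.1,16,0,0,0,0,-1]]' 30
python3 -m crank '[[0,0.1,0,0,0,0,-1],[0,0.1,0,0,0,0,-1]]' 30
python3 -c "
from h import *
go(.5973,.2,.0961,-.102)"
```

```text
clock: 20.65
eef_pos: [0.5816, 0.0456, 0.096]
eef_rot: [-0.003, 0.999, -0.052, 0.001]
ft_force: [-1.3, 12.1, 6.3]
gripper_width: 0.133
clock: 20.9
eef_pos: [0.5816, 0.0457, 0.0961]
eef_rot: [-0.003, 0.999, -0.051, 0.001]
ft_force: [-0.5, 9.1, 5.9]
gripper_width: 0.13
at [0.5816 0.0457 0.0961] shift [-1.000e-02 -1.551e+01  9.000e-02] dist 15.5 turn [-0.006 -0.001 -0.   ] F [-0.5  9.1  5.9] w 0.13 t 20.9
```

It moved 155 mm and is against the shut stop with about 10 N. Relieve the load, release and lift.

```bash
python3 -m crank '[[0,-0.3,0,0,0,0,-1],[0,-0.3,0,0,0,0,1],[0,-0.3,0,0,0,0,1],[0,-0.3,0,0,0,0,1],[0,-0.3,0,0,0,0,1],[0,-0.3,0,0,0,0,1],[0,-0.3,-3,0,0,0,1],[0,-0.3,-8,0,0,0,1],[0,-0.3,-14,0,0,0,1],[0,-0.3,-14,0,0,0,1]]' 30
python3 -m crank '[[-5,4,0,0,0,0,1],[-10,10,0,0,0,0,1],[-12,16,0,0,0,0,1],[-14,22,0,0,0,0,1],[-14,28,0,0,0,0,1],[-14,32,0,0,0,0,1],[-14,32,0,0,0,0,1],[-14,32,0,0,0,0,1]]' 30
python3 - <<'E'
from h import *
go(.5816,.0457,.2,-.102)
for n in("side","top"):
    d=snapshot(n);a=d["frame"][80:260,120:350] if n=="side" else d["frame"][130:330,90:390]
    cv2.imwrite(f"pics/{n}13.png",cv2.resize(a,None,fx=2.6,fy=2.6)[:,:,::-1])
    P=cloud(d);H,S,V=cv2.split(cv2.cvtColor(d["frame"],cv2.COLOR_RGB2HSV))
    m=(H>45)&(H<85)&(S>90)&(P[...,2]>.1)&(P[...,2]<.14)&(P[...,0]>.5)&(P[...,1]>-.05)
    print(n,m.sum(),np.median(P[m],0))
E
```

```text
clock: 22.15
eef_pos: [0.585, 0.0443, 0.2402]
eef_rot: [-0.001, 0.999, -0.053, 0.005]
ft_force: [0.5, -0.7, -0.2]
gripper_width: 0.997
clock: 23.15
eef_pos: [0.4083, -0.2586, 0.2346]
eef_rot: [-0.001, 0.999, -0.053, -0.001]
ft_force: [0.3, 0.1, 0.1]
gripper_width: 0.999
at [ 0.4083 -0.2586  0.2346] shift [ 14.04 -32.08   3.48] dist 35.2 turn [-0.001  0.001 -0.003] F [0.3 0.1 0.1] w 0.999 t 23.15
side 175 [0.584265   0.04006603 0.11606682]
top 93 [0.57860196 0.04475199 0.12538055]
```

View pics/side13.png

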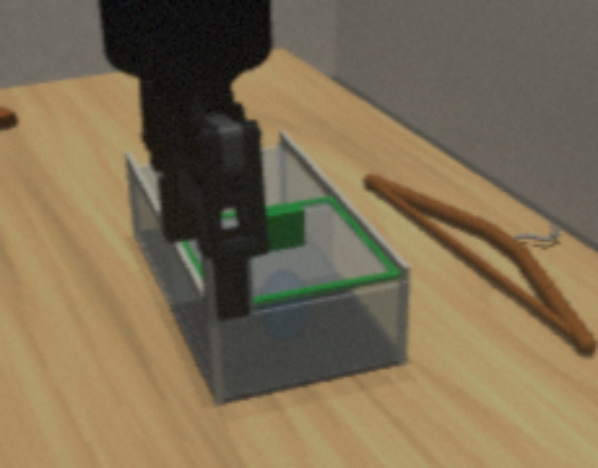

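View pics/top13.png

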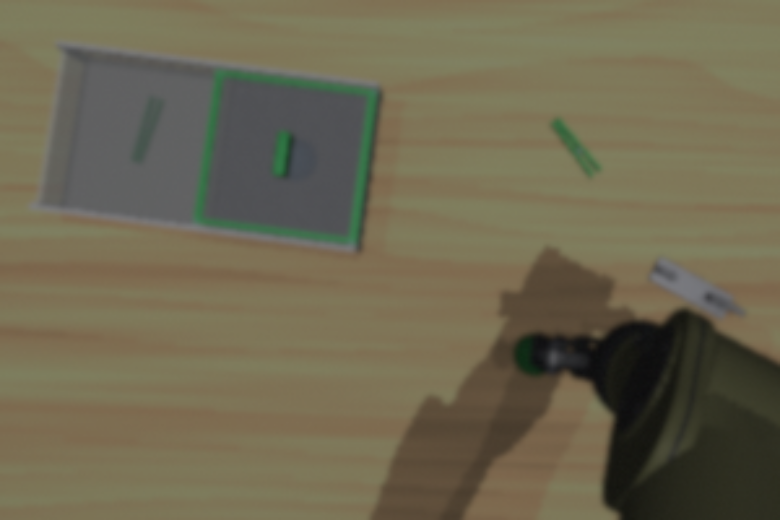

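The side view shows the egg upright under the door at (284,303). In the top view the door's edge lies at the end wall, at about (370,165), and the hook, peg and hanger have not moved. The fin has moved 38 mm (top) and 41 mm (side) from its starting place, against the 39 mm it stood ajar, so the door is shut. Handing in.

```bash
python3 -c "
from station import finish_job
print(finish_job())"
```

```text
the job is handed in; nothing more can be done
None
```

The door was slid fully open, the blue egg was stood on the floor of the bay and released, and the door was slid shut over it. I handed the job in at about 23 s; the station gave no verdict.

**Last checks:**
- **Door:** it reached both stops, with about 14 N of reaction when open and about 10 N when shut, 155 mm apart. The final fin position agrees with fully shut to about 2 mm; 6 mm is allowed.
- **Egg:** it touched the bay floor at the predicted height and is upright near the centre of the bay, seen through the shut door.
- **Coat hook, peg and hanger:** they look unmoved in the last pictures; I did not measure their positions again.
- **Gripper:** it ended open, clear of everything, with no force on it.

**What disagreed:** the reported tool height read about 24 mm too low compared with the cameras. Because of this my first grip on the fin closed on nothing, and the shut fingers rested on top of the fin with about 6 N. I confirmed the offset from the images and allowed for it from then on. The wrist force also read about 6 N upward when the gripper closed on the fin or the egg; I took this as an effect of closing and did not find the cause.

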